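Set the drill guide and index the post blank three clicks

ROBOT

A 6-joint arm with a two-finger parallel gripper is mounted at the origin on a cart in front of the work surface, level with it; the furniture and walls round the work are solid. World frame = base frame: x ahead of the robot, y to its left, z up, the work surface at z = 0. Lengths are in m, angles in rad, forces in N, time in s.
With the tool pointing down it reaches from about 0.35 to 0.975 m from the base axis. Payload 4.9 kg.
Tool frame: the origin (TCP) lies between the finger pads; the fingertips stand 17 mm ahead of it and the grasp point (between the pads) lies 2 mm behind it (manip.nose_length is the distance from the TCP to the fingertips, in m); z points along the fingers, y is the line along which they close (so a half turn about z gives the same grasp; the last joint's range is limited). The gripper opens to 85 mm and grips with 20 to 120 N. Pads are 22 mm wide; open, the fingers measure 114 mm over their backs; the gripper's body (76 mm by 85 mm) begins 54 mm behind the grasp point. The pads swing forward as they close: fully open they stand 13 mm farther back than shut.
Start: joints at [-1.39, 0.053, 1.613, -0, 1.476, -0.119], TCP at [0.185, -0.597, 0.248] pointing down, gripper open.
Joint ranges: [-3.01, 3.01], [-1.01, 2.22], [0.06, 2.58], [-1.02, 4.17], [0.09, 2.62], [-3.14, 3.14]. Speed limits (rad/s): [2.57, 2.57, 3.14, 3.14, 3.14, 3.14].

INTERFACE

Orientations are given as a unit quaternion [w, x, y, z].
In Python, from plant import manip gives the robot as it stands. The module is installed in compiled form; this text tells all that it offers.
- The arm moves only by the tool apply_moves, never from a script. Its argument "moves" is a list of rows, each a list of 3 entries, a list of its own where there are three numbers: the turn, a rotation vector about the tool's x, y, z in rad, then the shift along the tool's x, y, z in cm, then the closure, from -1 (fully open) to 1 (shut), so that 0 is half open. A call has 1 to 20 rows; each row is the pose to reach, as a shift and turn from the pose commanded when the call began, along the tool's axes at that moment; what a row does not reach only later rows make up. A row lasts 1/10 s, in which the tool goes at most 50 mm and 8.59 degrees, less where a joint would pass 70% of its speed; a pose out of reach is approached as far as the arm can. A call with a gripper value outside its range is refused whole. The fingers move at their own pace and stop on an object; the grip force is fixed at half the most. Time passes only in rows, so rows that repeat a pose let the fingers close. It gives the time, the measured TCP pose, the force, the opening and the grip force at its end, in the units of the state.
- manip.state(): the state, without advancing time (a new reading comes with each control period).
- manip.grab_frame(name): name is "scene" or "top"; returns a dict with "image" (420x560x3 uint8, red, green, blue), "K" (3x3 intrinsics, pixels), "rvec" (rotation vector, rad) and "tvec" (3), from world to camera coordinates, as OpenCV has them. Camera axes: x right, y down, z forward; pixel columns grow to the right and rows downward; lengths in m; the calibration is good to about 2 mm. A picture is of the moment at which its call begins. There is no depth.
- manip.job_done(): hands the job in; it is judged then, once.
Trained networks look in a picture, given as the dict that the camera call returned (one of the last four; its "shot" number tells which), for a name from the list of things; names that differ only in an ending like _2 or _b are one class to them, and where a whole thing is asked for, a point or a joint stands for the part that bears it (a point fixed in the world has none). Each returns a list of dicts, best first, with "score" (0 to 1); they miss things now and then, are a little off and sometimes report something else, mostly with a low value. They report only what shows in the picture. A call takes as long as a camera call.
- manip.look_for(picture, label): "location" ([x, y, z] in m, in the coordinates of the camera as it stood for that picture, good to about 4 mm: the middle of the surface that is visible of it).
- manip.silhouettes(picture, label): "pixels" (420x560 bool, what is visible of it).
- manip.spot_point(picture, label): "location" ([x, y, z] in m, in the coordinates of the camera as it stood for that picture, good to about 4 mm: a listed point, or the origin of a listed thing).
The state is a dict: "time": time; "joint_pos": joint angles; "joint_vel": joint speeds; "joint_efforts": joint torques, N m; "tool_pos": TCP position; "tool_rot": TCP orientation; "contact_force": force on the tool from outside, world axes, zero at the start; "ft_torque": the same for the moment, N m; "gripper_width": opening from 0.0 (shut) to 1.0 (fully open); "grasp_force": force on a finger pad.
Only numpy, scipy, OpenCV 4.12 (cv2) and the standard library are available. Lean on these libraries where they do the work, as an engineer would, in place of code of your own. Each camera call takes 0.05 s, during which the arm holds its last target. There are 200 camera calls.

TASK

We are drilling five peg holes round the wooden rod in the dividing jig, one at every third click. Lower the aluminium drill guide over the rod, between the two brass collars, until it sits right down on the rod, and let go of it; only then take the red ball knob of the dividing crank and turn the crank from its home stop, up and over and away from you, to the third click and not past it. Finish still gripping the red knob and holding the crank there, ready for drilling, and leave the drill case, oil bottle and tape measure where they are.

Things in the scene. Friction and masses are not known exactly. Their poses are not given: they have to be found in the camera images.
- jig: Fixed dividing jig: plywood board 130 x 280 x 18 mm, over it a level wooden rod 26 mm thick between two aluminium pillars. Origin on the bench straight under the guide's place; z up, y along the rod towards the crank, x across it, away from the robot; turned up to 0.25 rad. Rod axis at z = 100 mm, x = 0, free from y = -75 to 70 mm. A wooden key rail 27 mm wide with a rounded top lies under the rod, up to z = 68 mm.
- seat (a point): Top of the rod, midway between its two brass collars, 113 mm above the bench; axes as jig. The collars are 40 mm in diameter, their inner faces 30 mm to either side of this point along the rod.
- tailstock (a point): Top of the tailstock pillar, 122 mm above the bench, 95 mm from the seat along the jig's -y; the pillar is 44 mm wide and 24 mm thick, with a black knob out to y = -133 mm.
- plate_top (a point): Top of the scalloped steel dividing plate, 148 mm above the bench: radius 48 mm about the rod's axis, y = 122 to 132 mm of the jig. The headstock pillar stands beside it (y = 92 to 118 mm, 56 mm wide, top at z = 128 mm), and the plunger housing on its +x side (x = 65 to 101 mm, y = 115 to 139 mm, top at z = 114 mm).
- guide: Loose drill guide: aluminium saddle (upside-down U), 0.15 to 0.31 kg, 50 (x) by 42 (y) mm; legs 10 mm thick, 68 mm long, 30 mm apart, round toes; crown z = 68 to 84 mm, dark steel bush on top, 21 mm wide, up to 98 mm. Origin: centre of its underside between the toes; z up, x from leg to leg. Starts standing on the bench. Take it from above across its 50 mm, fingers outside the legs.
- bush (a point): Top of the guide's steel bush, 98 mm over its toes. On the rod the guide's x lies across the rod, either way round, with 2 mm of play each side; the toes also straddle the key rail (1.5 mm each side), which keeps it upright. Right down, its origin is 45 mm above the bench, straight over the jig's origin, and its legs clear the board.
- knob: Red ball, 32 mm in diameter, on a pin at the end of the crank's 10 mm arm, on which it spins freely; origin at its centre. It moves round crank_axis at a radius of 90 mm, in a plane square to the rod, 28 mm outside the arm's and 53 mm outside the plate's face. It can be pinched from above, fingers before and behind it across the rod.
- crank_axis (a point): Point on the crank's axis in the plane of the ball's centre, 100 mm above the bench (185 mm from the origin along the jig's y); axes as jig.
- crank (a joint): Angle in rad of crank, plate and rod: 0 at the home stop (arm 0.838 rad from upright, leaning to the jig's -x), growing as the ball goes up, over and towards +x. A spring plunger clicks home every 0.419 rad (24 degrees), five times: the third is at 1.257. Leaving a detent takes about 4 N at the ball; from half way it is drawn on into the next by itself and stays there.
- drill_index: Bystander: teal drill case lying shut, 71 x 130 x 24 mm; origin centre of its underside.
- oil_bottle: Bystander: green squeeze bottle with a black nozzle, 49 mm in diameter, 130 mm high; origin centre of its underside.
- tape: Bystander: yellow tape measure standing on its edge, 35 x 82 x 75 mm; origin centre of its underside.

How it is judged:
By the outcome, as a careful person would: the job done as asked, in the order asked, and still so for the second after the job is handed in, while the arm keeps its last pose, push and grip.
It also fails if it takes over 59 s, if anything falls off the work surface, if the arm or the gripper's body presses on something with over 40 N, if the wrist force passes 120 N, or if a joint passes its speed limit or range.

## Working session

There is one attempt and no reset: what is moved stays moved. The work goes in short steps, Python scripts to look and compute and a tool call to move; the robot and the scene stay as the last step left them, time stands still between calls to the robot, and variables do not carry over. Pictures are saved under pics/ and viewed, at most 10 in all, crops included, and the job is handed in when it is done.

Besides the shell and the picture viewer there is one more tool, called after "Emit:" as name(argument=value, ...), one argument or row to a line, values as JSON. apply_moves: Moves the arm, as the interface text tells. Its arguments: {"type":"object","properties":{"moves":{"type":"array"}},"required":["moves"]}

```bash
mkdir -p pics
cat > h.py <<'E'
import numpy as np, cv2
from scipy.spatial.transform import Rotation as R
from plant import manip
def world(p,loc):
    return cv2.Rodrigues(np.array(p["rvec"],float))[0].T@(np.array(loc,float)-np.array(p["tvec"],float).ravel())
def snap(n,save=None):
    p=manip.grab_frame(n)
    if save: cv2.imwrite("pics/"+save,p["image"][:,:,::-1])
    return p
def spots(p,labels,f="spot_point"):
    for l in labels:
        for d in getattr(manip,f)(p,l)[:2]:
            print(f,l,round(d["score"],2),np.round(world(p,d["location"]),4))
def pix(p,X):
    return cv2.projectPoints(np.array(X,float).reshape(-1,1,3),np.array(p["rvec"],float),np.array(p["tvec"],float),np.array(p["K"],float),None)[0].reshape(-1,2)
def rotm():
    w,x,y,z=manip.state()["tool_rot"]; return R.from_quat([x,y,z,w]).as_matrix()
E
cat > a.py <<'E'
from h import *
np.set_printoptions(suppress=True)
for n in ("scene","top"):
    p=snap(n,n+"0.png"); print(n)
    spots(p,["jig","seat","tailstock","plate_top","guide","bush","knob","crank_axis","drill_index","oil_bottle","tape"])
s=manip.state(); print(s); print(rotm().round(3), manip.nose_length)
E
python3 a.py
```

```text
scene
spot_point jig 0.97 [ 0.5723 -0.0335  0.0023]
spot_point seat 0.69 [ 0.5726 -0.0354  0.1142]
spot_point tailstock 0.73 [ 0.5725 -0.1297  0.1241]
spot_point plate_top 0.89 [0.5676 0.0951 0.1464]
spot_point guide 0.62 [ 0.564  -0.3222 -0.0002]
spot_point bush 0.98 [ 0.5627 -0.3219  0.1026]
spot_point bush 0.42 [ 0.7299 -0.2099 -0.006 ]
spot_point knob 0.48 [0.4976 0.1541 0.1587]
spot_point crank_axis 0.64 [0.5668 0.1515 0.1005]
spot_point crank_axis 0.18 [ 0.5754 -0.0319  0.005 ]
spot_point drill_index 0.69 [ 0.7294 -0.2068 -0.0033]
spot_point oil_bottle 0.59 [ 0.753  -0.0449 -0.0026]
spot_point oil_bottle 0.19 [ 0.5634 -0.3194  0.0982]
spot_point tape 0.8 [ 0.5193  0.4029 -0.0064]
top
spot_point jig 0.92 [ 0.5728 -0.0291 -0.002 ]
spot_point jig 0.21 [ 0.7599 -0.0416  0.0011]
spot_point seat 0.77 [ 0.5724 -0.0333  0.1106]
spot_point tailstock 0.95 [ 0.5732 -0.1278  0.1227]
spot_point tailstock 0.48 [ 0.5747 -0.0301  0.0004]
spot_point plate_top 0.72 [0.5677 0.0933 0.1473]
spot_point guide 0.74 [ 0.5661 -0.3207 -0.0041]
spot_point guide 0.53 [ 0.755  -0.0404 -0.0008]
spot_point bu
[... 411 characters left out ...]
1.39001754,  0.05269207,  1.61290245,  0.00002806,  1.47598663,
       -0.11900575]), 'joint_vel': array([ 0.00031896, -0.00084738, -0.00112329, -0.00022484, -0.00070261,
        0.00121807]), 'joint_efforts': array([  0.00045954, -39.36878443, -37.04625607,  -0.00016275,
         0.00042856,  -0.00001665]), 'tool_pos': array([ 0.18457271, -0.59710859,  0.24830703]), 'tool_rot': array([0.00000532, 0.98878737, 0.1493303 , 0.00001414]), 'contact_force': array([-0.27603665,  0.015646  ,  0.27583906]), 'ft_torque': array([-0.00277295,  0.03134495, -0.03806985]), 'grasp_force': 0.0, 'gripper_width': 1.0026721432558967}
[[ 0.955  0.295  0.   ]
 [ 0.295 -0.955 -0.   ]
 [ 0.     0.    -1.   ]] 0.017
```

View pics/top0.png

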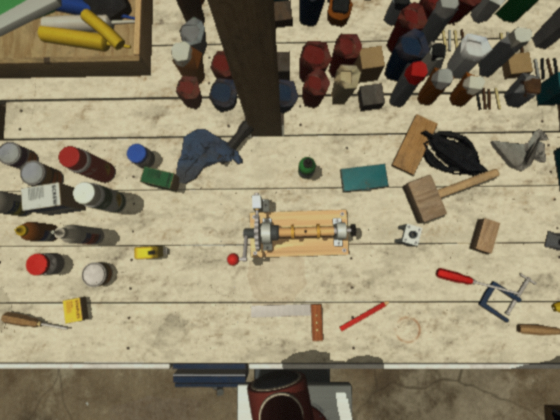

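View pics/scene0.png

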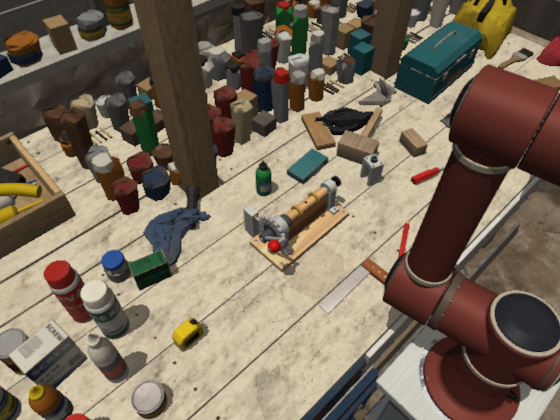

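The top view shows the jig (row ~233, cols 245–355), the guide at about (411,234), and the red knob at (233,259). I'll zoom in to get the guide's yaw.

```bash
cat > b.py <<'E'
from h import *
np.set_printoptions(suppress=True)
big=[]
for n,(u,v) in (("top",(411,234)),("scene",(373,170))):
    p=snap(n); c=p["image"][v-25:v+25,u-25:u+25,::-1]
    m=manip.silhouettes(p,"guide"); print(n,[(round(d["score"],2),int(d["pixels"].sum())) for d in m[:2]])
    big.append(cv2.resize(c,(400,400),interpolation=cv2.INTER_CUBIC))
    print(pix(p,[[.562,-.321,.084],[.562,-.321,0],[.587,-.321,.084],[.562,-.300,.084]]).round(1)-[u-25,v-25])
    # yaw fit by projected box hull vs mask IoU
    M=m[0]["pixels"].astype(np.uint8)
    S=8; Mb=cv2.resize(M,None,fx=S,fy=S,interpolation=cv2.INTER_LINEAR) if 0 else np.kron(M[v-25:v+25,u-25:u+25],np.ones((S,S),np.uint8))
    def body(x,y,t):
        im=np.zeros((50*S,50*S),np.uint8)
        c,s=np.cos(t),np.sin(t)
        def hull(xs,ys,zs):
            P=np.array([[x+c*a-s*b,y+s*a+c*b,z] for a in xs for b in ys for z in zs])
            q=((pix(p,P)-[u-25,v-25]+.5)*S).astype(np.int32); cv2.fillConvexPoly(im,cv2.convexHull(q),1)
        hull((-.025,-.015),(-.021,.021),(0,.084));hull((.015,.025),(-.021,.021),(0,.084));hull((-.025,.025),(-.021,.021),(.068,.084))
        a=np.linspace(0,6.28,12); P=np.array([[x+.0105*np.cos(k),y+.0105*np.sin(k),z] for k in a for z in (.084,.098)])
        cv2.fillConvexPoly(im,cv2.convexHull(((pix(p,P)-[u-25,v-25]+.5)*S).astype(np.int32)),1)
        return im
    from scipy.optimize import minimize
    def cost(q):
        b=body(*q[:2]/100,q[2]/10); return -(b&Mb).sum()/(b|Mb).sum()
    res=[]
    for t in np.arange(-.8,.8,.2):
        r=minimize(cost,[56.3,-32.1,t*10],method="Nelder-Mead",options=dict(initial_simplex=[[56.3,-32.1,t*10],[56.8,-32.1,t*10],[56.3,-31.6,t*10],[56.3,-32.1,t*10+1]],maxiter=80))
        res.append((round(r.fun,3),*np.round(r.x/[100,100,10],4)))
    print(sorted(res)[:4])
cv2.imwrite("pics/g.png",np.hstack(big))
E
python3 b.py
```

```text
top [(0.89, 427)]
[[26.4 26.2]
 [17.3 27.5]
 [26.  16.9]
 [18.5 26.2]]
[(np.float64(0.0), np.float64(0.4997), np.float64(-0.3093), np.float64(0.9)), (np.float64(0.0), np.float64(0.4997), np.float64(-0.3093), np.float64(1.1)), (np.float64(0.0), np.float64(0.4997), np.float64(-0.3093), np.float64(1.3)), (np.float64(0.0), np.float64(0.4997), np.float64(-0.3093), np.float64(1.5))]
scene [(0.7, 497), (0.33, 4774)]
[[25.5 15.2]
 [21.1 33.9]
 [19.2 11. ]
 [21.1 18.5]]
[(np.float64(0.0), np.float64(0.473), np.float64(-0.326), np.float64(2.0)), (np.float64(0.0), np.float64(0.5981), np.float64(-0.2362), np.float64(-1.2543)), (np.float64(0.0), np.float64(0.608), np.float64(-0.2877), np.float64(-1.0667)), (np.float64(0.0), np.float64(0.613), np.float64(-0.2754), np.float64(-1.8444))]b.py:24: RuntimeWarning: overflow encountered in scalar negative
  b=body(*q[:2]/100,q[2]/10); return -(b&Mb).sum()/(b|Mb).sum()
```

View pics/g.png

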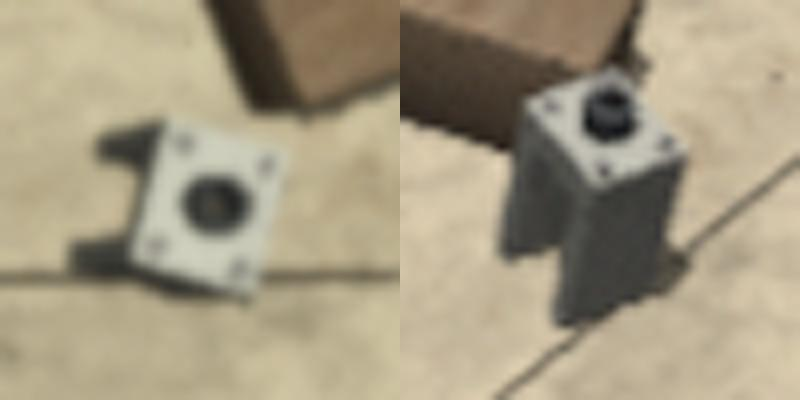

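```bash
sed -i 's/return -(b&Mb).sum()\/(b|Mb).sum()/return -float((b\&Mb).sum())\/float((b|Mb).sum())/' b.py
cat >> b.py <<'E'
big=[]
for n,(u,v) in (("top",(420,210)),("scene",(365,155))):
    p=snap(n); c=p["image"][v-40:v+40,u-40:u+40,::-1]
    big.append(cv2.resize(c,(400,400),interpolation=cv2.INTER_CUBIC))
cv2.imwrite("pics/m.png",np.hstack(big))
E
python3 b.py
```

```text
top [(0.66, 388)]
[[26.4 26.2]
 [17.3 27.5]
 [26.  16.9]
 [18.5 26.2]]
[(np.float64(-0.884), np.float64(0.5636), np.float64(-0.3187), np.float64(-0.2952)), (np.float64(-0.883), np.float64(0.5635), np.float64(-0.3188), np.float64(-0.2667)), (np.float64(-0.883), np.float64(0.5637), np.float64(-0.3187), np.float64(-0.2765)), (np.float64(-0.883), np.float64(0.5637), np.float64(-0.3187), np.float64(-0.2746))]
scene [(0.82, 519)]
[[25.5 15.2]
 [21.1 33.9]
 [19.2 11. ]
 [21.1 18.5]]
[(np.float64(-0.944), np.float64(0.5625), np.float64(-0.3228), np.float64(-0.3307)), (np.float64(-0.944), np.float64(0.5625), np.float64(-0.3228), np.float64(-0.329)), (np.float64(-0.944), np.float64(0.5626), np.float64(-0.3225), np.float64(-0.312)), (np.float64(-0.944), np.float64(0.5627), np.float64(-0.3228), np.float64(-0.3001))]
```

View pics/m.png

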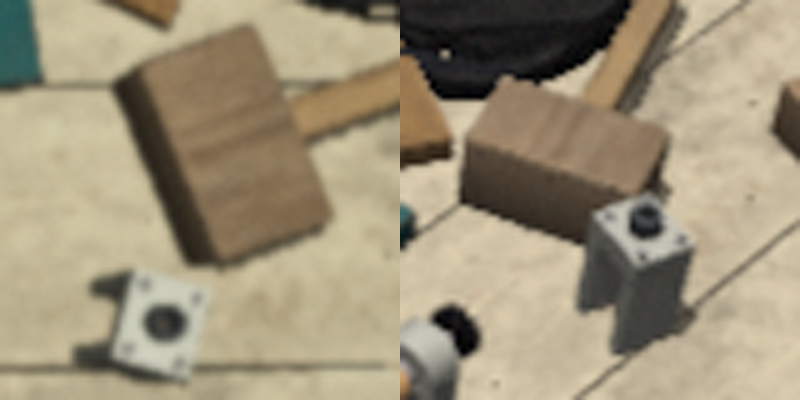

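The mallet's near corner is at about (0.604, -0.368), clear of the far finger by about 20 mm. The guide is at (0.562, -0.321) with yaw about -0.30.

```bash
cat >> h.py <<'E'
def delta(x,y,z,yaw):
    "tool shift (cm) and turn about tool z; yaw = world angle of tool y"
    s=manip.state(); M=rotm(); d=M.T@(np.array([x,y,z])-s["tool_pos"])*100
    a=np.arctan2(M[1,1],M[0,1]); t=(yaw-a+np.pi/2)%np.pi-np.pi/2
    print("shift",d.round(2),"turn",round(-t,3),"yaw now",round(a,3),"tilt",M[:,2].round(4),"tcp",s["tool_pos"].round(4))
E
python3 -c "
from h import *
delta(.563,-.321,.20,-.30)"
```

```text
shift [ 44.31 -15.2    4.83] turn -0.971 yaw now -1.271 tilt [-0. -0. -1.] tcp [ 0.1846 -0.5971  0.2483]
```

Emit:
apply_moves(
  moves=[
    [[0,0,-0.97],[44.3,-15.2,4.8],-1],
    [[0,0,-0.97],[44.3,-15.2,4.8],-1],
    [[0,0,-0.97],[44.3,-15.2,4.8],-1],
    [[0,0,-0.97],[44.3,-15.2,4.8],-1],
    [[0,0,-0.97],[44.3,-15.2,4.8],-1],
    [[0,0,-0.97],[44.3,-15.2,4.8],-1],
    [[0,0,-0.97],[44.3,-15.2,4.8],-1],
    [[0,0,-0.97],[44.3,-15.2,4.8],-1],
    [[0,0,-0.97],[44.3,-15.2,4.8],-1],
    [[0,0,-0.97],[44.3,-15.2,4.8],-1],
    [[0,0,-0.97],[44.3,-15.2,4.8],-1],
    [[0,0,-0.97],[44.3,-15.2,4.8],-1],
    [[0,0,-0.97],[44.3,-15.2,4.8],-1],
    [[0,0,-0.97],[44.3,-15.2,4.8],-1],
  ],
)

```text
time: 3.1
tool_pos: [0.5621, -0.3221, 0.2006]
tool_rot: [0.0, 0.806, 0.592, -0.0]
contact_force: [0.3, 0.5, -0.8]
gripper_width: 0.999
grasp_force: 0.0
```

```bash
python3 -c "
from h import *
delta(.5625,-.321,.071,-.295)
for n in ('scene','top'):
  p=snap(n); spots(p,['guide','bush','seat','tailstock','plate_top','crank_axis','knob'])"
```

```text
shift [ 0.12  0.   12.96] turn -0.008 yaw now -0.303 tilt [ 2.e-04 -3.e-04 -1.e+00] tcp [ 0.5621 -0.3221  0.2006]
spot_point guide 0.76 [ 0.5613 -0.3203 -0.0013]
spot_point bush 0.8 [ 0.5617 -0.3194  0.0975]
spot_point seat 0.77 [ 0.5686 -0.0364  0.1128]
spot_point tailstock 0.62 [ 0.5754 -0.1256  0.1225]
spot_point plate_top 0.89 [0.5641 0.0958 0.1478]
spot_point crank_axis 0.73 [0.5655 0.1527 0.0996]
spot_point crank_axis 0.57 [0.497  0.1534 0.1619]
spot_point knob 0.41 [0.4973 0.1523 0.1594]
spot_point guide 0.77 [ 0.566  -0.3211 -0.0034]
spot_point bush 0.66 [ 0.5612 -0.3206  0.099 ]
spot_point bush 0.46 [ 0.7555 -0.0431  0.0014]
spot_point seat 0.65 [ 0.5709 -0.0359  0.1128]
spot_point tailstock 0.57 [ 0.5741 -0.1271  0.1196]
spot_point plate_top 0.86 [0.5684 0.0967 0.1481]
spot_point crank_axis 0.72 [0.5707 0.1531 0.1005]
spot_point knob 0.73 [ 0.7556 -0.0387  0.0027]
spot_point knob 0.69 [0.5047 0.1498 0.1602]
```

Emit:
apply_moves(
  moves=[
    [[0,0,0],[0.1,0,4],-1],
    [[0,0,0],[0.1,0,7],-1],
    [[0,0,0],[0.1,0,10],-1],
    [[0,0,0],[0.1,0,12],-1],
    [[0,0,0],[0.1,0,12.9],-1],
    [[0,0,0],[0.1,0,12.9],-1],
    [[0,0,0],[0.1,0,12.9],1],
    [[0,0,0],[0.1,0,12.9],1],
    [[0,0,0],[0.1,0,12.9],1],
    [[0,0,0],[0.1,0,12.9],1],
    [[0,0,0],[0.1,0,12.9],1],
    [[0,0,0],[0.1,0,12.9],1],
  ],
)

```text
time: 5.1
tool_pos: [0.5641, -0.3208, 0.0735]
tool_rot: [0.001, 0.805, 0.593, 0.0]
contact_force: [-1.8, 1.1, 5.1]
gripper_width: 0.572
grasp_force: 62.0
```

```bash
python3 -c "
from h import *
s=manip.state();print(s['gripper_width'],s['grasp_force'],s['tool_pos'])
for n in ('scene','top'):
  p=snap(n); spots(p,['guide','bush'])"
```

```text
0.5719757020081816 61.95745199918747 [ 0.56408867 -0.320795    0.07352627]
spot_point guide 0.9 [ 0.5637 -0.3195 -0.0017]
spot_point guide 0.26 [ 0.5706 -0.0336  0.1119]
spot_point bush 0.82 [ 0.5654 -0.3197  0.1011]
spot_point guide 0.77 [ 0.5646 -0.3208 -0.003 ]
spot_point bush 0.6 [ 0.5644 -0.3214  0.1013]
```

```bash
python3 -c "
from h import *
delta(.5716,-.033,.2435,.022)"
```

```text
shift [ 27.69  -7.77 -17.05] turn -0.323 yaw now -0.301 tilt [ 0.002  -0.0017 -1.    ] tcp [ 0.5641 -0.3208  0.0735]
```

Emit:
apply_moves(
  moves=[
    [[0,0,0],[0,0,-2],1],
    [[0,0,0],[0,0,-5],1],
    [[0,0,0],[0,0,-9],1],
    [[0,0,0],[0,0,-13],1],
    [[0,0,-0.05],[2,-0.5,-16],1],
    [[0,0,-0.1],[5,-1.5,-17],1],
    [[0,0,-0.15],[9,-2.5,-17],1],
    [[0,0,-0.2],[13,-3.7,-17],1],
    [[0,0,-0.25],[17,-4.8,-17],1],
    [[0,0,-0.29],[21,-6,-17],1],
    [[0,0,-0.323],[24,-6.8,-17],1],
    [[0,0,-0.323],[26.5,-7.5,-17],1],
    [[0,0,-0.323],[27.7,-7.8,-17],1],
    [[0,0,-0.323],[27.7,-7.8,-17],1],
    [[0,0,-0.323],[27.7,-7.8,-17],1],
    [[0,0,-0.323],[27.7,-7.8,-17],1],
  ],
)

```text
time: 7.0
tool_pos: [0.5709, -0.0336, 0.2412]
tool_rot: [0.0, 0.7, 0.714, -0.0]
contact_force: [0.3, 0.1, -2.1]
gripper_width: 0.578
grasp_force: 62.5
```

```bash
cat > c.py <<'E'
from h import *
s=manip.state();print(s['gripper_width'],s['grasp_force'],s['contact_force'].round(1))
delta(.5716,-.033,.2435,.022)
big=[]
for n in ('scene','top'):
  p=snap(n); spots(p,['guide','bush','seat','tailstock','plate_top','crank_axis'])
  u,v=pix(p,[[.572,-.033,.13]])[0].astype(int)
  big.append(cv2.resize(p["image"][v-40:v+40,u-40:u+40,::-1],(400,400),interpolation=cv2.INTER_CUBIC))
cv2.imwrite("pics/c.png",np.hstack(big))
E
python3 c.py
```

```text
0.57828178742291 62.527000308036804 [ 0.3  0.1 -2.1]
shift [ 0.06  0.07 -0.23] turn -0.001 yaw now 0.021 tilt [-1.e-04 -5.e-04 -1.e+00] tcp [ 0.5709 -0.0336  0.2412]
spot_point guide 0.66 [ 0.5694 -0.0339  0.1684]
spot_point bush 0.68 [ 0.5722 -0.0337  0.2651]
spot_point seat 0.64 [ 0.5717 -0.0384  0.1154]
spot_point tailstock 0.69 [ 0.5718 -0.1283  0.1228]
spot_point plate_top 0.95 [0.5625 0.0939 0.1468]
spot_point crank_axis 0.81 [0.565  0.1496 0.1022]
spot_point crank_axis 0.54 [ 0.7308 -0.2109 -0.0046]
spot_point seat 0.96 [ 0.5719 -0.0345  0.1135]
spot_point seat 0.21 [0.5734 0.1531 0.0995]
spot_point plate_top 0.86 [0.5668 0.0956 0.1504]
spot_point crank_axis 0.68 [0.5698 0.1544 0.1006]
```

View pics/c.png

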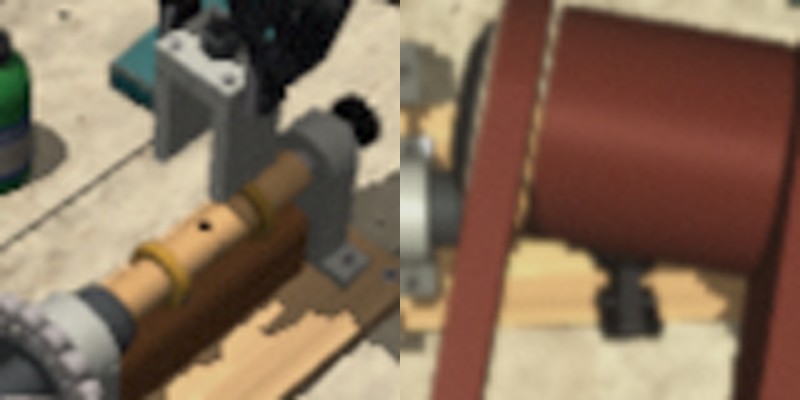

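Emit:
apply_moves(
  moves=[
    [[0,0,0],[0,0.05,2],1],
    [[0,0,0],[0,0.05,4],1],
    [[0,0,0],[0,0.05,5],1],
    [[0,0,0],[0,0.05,5.5],1],
    [[0,0,0],[0,0.05,6],1],
    [[0,0,0],[0,0.05,6.5],1],
    [[0,0,0],[0,0.05,7],1],
    [[0,0,0],[0,0.05,7],1],
  ],
)

```text
time: 8.5
tool_pos: [0.5716, -0.0325, 0.1712]
tool_rot: [0.0, 0.699, 0.715, 0.0]
contact_force: [1.5, -0.1, -2.2]
gripper_width: 0.576
grasp_force: 62.4
```

```bash
cat > d.py <<'E'
from h import *
import sys
s=manip.state();print(s['gripper_width'],s['grasp_force'],s['contact_force'].round(1),s['ft_torque'].round(2))
delta(.5716,-.033,.1185,.022)
p=snap('scene'); spots(p,['guide','bush','seat'])
u,v=pix(p,[[.572,-.033,.13]])[0].astype(int)
cv2.imwrite("pics/"+sys.argv[1],cv2.resize(p["image"][v-40:v+40,u-40:u+40,::-1],(560,560),interpolation=cv2.INTER_CUBIC))
E
python3 d.py d.png
```

```text
0.5757225883522576 62.38091289997101 [ 1.5 -0.1 -2.2] [-0.03 -0.2  -0.05]
shift [-0.05 -0.01  5.27] turn -0.0 yaw now 0.022 tilt [ 8.e-04 -1.e-04 -1.e+00] tcp [ 0.5716 -0.0325  0.1712]
spot_point guide 0.7 [ 0.5699 -0.0325  0.099 ]
spot_point bush 0.8 [ 0.5716 -0.0305  0.1941]
spot_point seat 0.68 [ 0.5706 -0.0356  0.1122]
```

View pics/d.png

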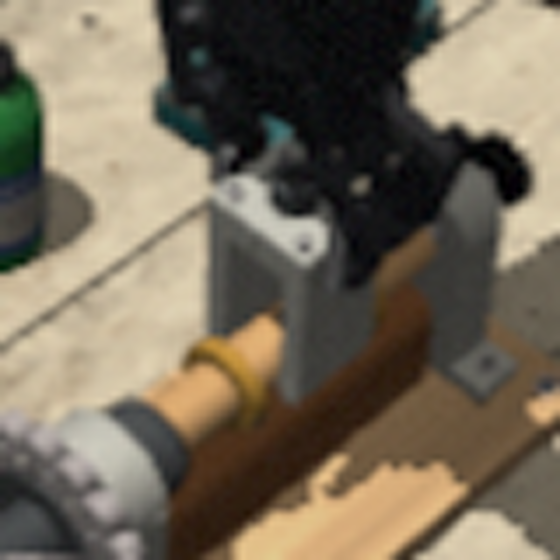

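Emit:
apply_moves(
  moves=[
    [[0,0,0],[-0.1,0,1],1],
    [[0,0,0],[-0.1,0,2],1],
    [[0,0,0],[-0.1,0,2.7],1],
    [[0,0,0],[-0.1,0,3.1],1],
    [[0,0,0],[-0.1,0,3.5],1],
    [[0,0,0],[-0.1,0,3.8],1],
  ],
)

```text
time: 9.3
tool_pos: [0.5712, -0.0334, 0.1329]
tool_rot: [-0.0, 0.699, 0.715, -0.0]
contact_force: [0.8, 0.1, -1.3]
gripper_width: 0.573
grasp_force: 62.5
```

Toes are past the rail top with almost no force. Now down to the seat.

Emit:
apply_moves(
  moves=[
    [[0,0,0],[0,0,0.5],1],
    [[0,0,0],[0,0,0.9],1],
    [[0,0,0],[0,0,1.2],1],
    [[0,0,0],[0,0,1.4],1],
    [[0,0,0],[0,0,1.5],1],
    [[0,0,0],[0,0,1.6],1],
  ],
)

```text
time: 9.9
tool_pos: [0.5722, -0.0335, 0.1182]
tool_rot: [0.001, 0.699, 0.715, 0.001]
contact_force: [2.5, 0.3, 6.3]
gripper_width: 0.576
grasp_force: 63.4
```

Emit:
apply_moves(
  moves=[
    [[0,0,0],[0,0,0.1],1],
    [[0,0,0],[0,0,0.1],1],
    [[0,0,0],[0,0,0],-0.6],
    [[0,0,0],[0,0,0],-0.8],
    [[0,0,0],[0,0,0],-0.8],
    [[0,0,0],[0,0,0],-0.8],
    [[0,0,0],[0,0,0],-0.8],
  ],
)

```text
time: 10.6
tool_pos: [0.5709, -0.0334, 0.1168]
tool_rot: [-0.001, 0.699, 0.715, -0.0]
contact_force: [-1.2, 0.7, -0.5]
gripper_width: 0.902
grasp_force: 0.0
```

```bash
python3 d.py e.png
```

```text
0.9019357005331774 0.0 [-1.2  0.7 -0.5] [-0.    0.03 -0.02]
shift [ 0.04  0.07 -0.17] turn 0.0 yaw now 0.022 tilt [-1.3e-03  2.0e-04 -1.0e+00] tcp [ 0.5709 -0.0334  0.1168]
spot_point guide 0.7 [ 0.5719 -0.0304  0.0475]
spot_point bush 0.91 [ 0.572  -0.0335  0.1408]
spot_point bush 0.52 [ 0.5211  0.4013 -0.004 ]
spot_point seat 0.73 [ 0.5697 -0.0338  0.112 ]
```

View pics/e.png

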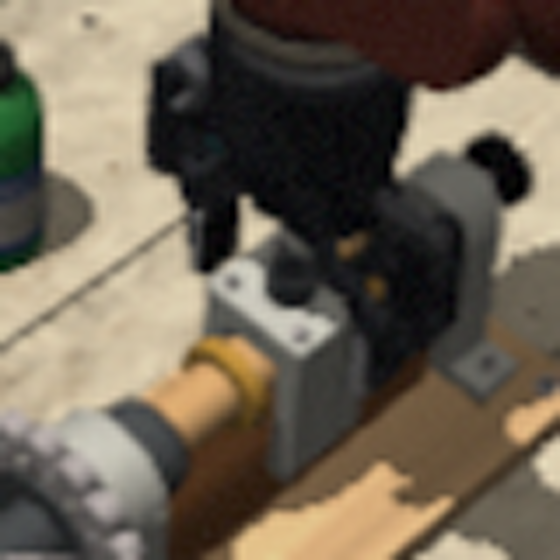

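Emit:
apply_moves(
  moves=[
    [[0,0,0],[0,0.05,-2],-0.8],
    [[0,0,0],[0,0.05,-5],-0.8],
    [[0,0,0],[0,0.05,-9],-0.8],
    [[0,0,0],[0,0.05,-12.5],-0.8],
    [[0,0,0],[2,-1,-14],-0.8],
    [[0,0,0],[6,-3,-14],-0.8],
    [[0,0,0],[10,-4.5,-14],-0.8],
    [[0,0,0],[14,-6,-14],-0.8],
    [[0,0,0],[17,-6.5,-14],-0.8],
    [[0,0,0],[18.4,-6.6,-14],-0.8],
    [[0,0,0],[18.4,-6.6,-14],-0.8],
    [[0,0,0],[18.4,-6.6,-14],-0.8],
  ],
)

```text
time: 12.0
tool_pos: [0.5017, 0.1485, 0.2572]
tool_rot: [0.0, 0.699, 0.715, -0.0]
contact_force: [0.8, 0.4, -0.2]
gripper_width: 0.901
grasp_force: 0.0
```

```bash
cat > e.py <<'E'
from h import *
delta(.5006,.150,.157,.022)
big=[]
for n in ('scene','top'):
  p=snap(n); spots(p,['guide','bush','knob','crank_axis']); spots(p,['knob'],'look_for')
  u,v=pix(p,[[.545,.06,.13]])[0].astype(int)
  m=manip.silhouettes(p,'knob')
  if m: print('sil',m[0]['score'],np.argwhere(m[0]['pixels']).mean(0)[::-1],m[0]['pixels'].sum(),'pred',pix(p,[[.5006,.150,.160]]))
  big.append(cv2.resize(p["image"][v-50:v+50,u-50:u+50,::-1],(400,400),interpolation=cv2.INTER_CUBIC))
cv2.imwrite("pics/f.png",np.hstack(big))
E
python3 e.py
```

```text
shift [ 0.16 -0.1  10.02] turn -0.0 yaw now 0.022 tilt [-0.e+00 -8.e-04 -1.e+00] tcp [0.5017 0.1485 0.2572]
spot_point guide 0.96 [ 0.5735 -0.0341  0.0475]
spot_point bush 0.73 [ 0.5682 -0.0303  0.1466]
spot_point knob 0.65 [0.4957 0.1542 0.1576]
spot_point crank_axis 0.89 [0.5679 0.1524 0.1008]
look_for knob 0.72 [0.544  0.0653 0.0235]
look_for knob 0.67 [0.4922 0.1553 0.1709]
sil 0.58 [274.         245.39716312] 141 pred [[273.57944682 245.5582788 ]]
spot_point guide 0.83 [ 0.5754 -0.0349  0.0437]
spot_point bush 0.57 [ 0.5693 -0.0305  0.1455]
spot_point bush 0.51 [ 0.5262  0.4056 -0.0015]
spot_point crank_axis 0.73 [0.5722 0.1541 0.1   ]
```

View pics/f.png

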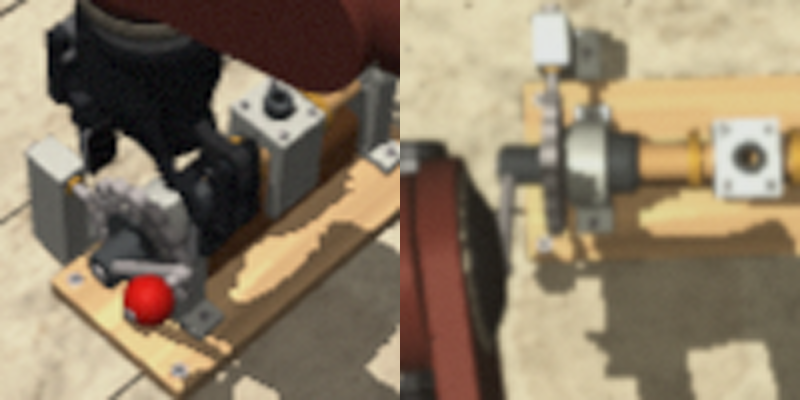

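The guide is upright and down on the rod between the collars, clear of the fingers. The knob silhouette at (274,245) matches my prediction of (273.6,245.6), so I'll descend and grip it.

Emit:
apply_moves(
  moves=[
    [[0,0,0],[0.15,-0.1,3],-0.8],
    [[0,0,0],[0.15,-0.1,6],-0.8],
    [[0,0,0],[0.15,-0.1,8],-0.8],
    [[0,0,0],[0.15,-0.1,9.3],-0.8],
    [[0,0,0],[0.15,-0.1,10],-0.8],
    [[0,0,0],[0.15,-0.1,10],-0.8],
    [[0,0,0],[0.15,-0.1,10],1],
    [[0,0,0],[0.15,-0.1,10],1],
    [[0,0,0],[0.15,-0.1,10],1],
    [[0,0,0],[0.15,-0.1,10],1],
    [[0,0,0],[0.15,-0.1,10],1],
    [[0,0,0],[0.15,-0.1,10],1],
    [[0,0,0],[0.15,-0.1,10],1],
    [[0,0,0],[0.15,-0.1,10],1],
  ],
)

```text
time: 14.1
tool_pos: [0.5013, 0.1507, 0.1587]
tool_rot: [0.001, 0.699, 0.715, 0.001]
contact_force: [0.7, 0.5, 6.3]
gripper_width: 0.344
grasp_force: 58.9
```

Run:
```python
from h import *
np.set_printoptions(suppress=True)
s=manip.state();print(s['contact_force'].round(1),s['ft_torque'].round(2),s['gripper_width']*85,s['tool_pos'])
c,sn=np.cos(.022),np.sin(.022); M=rotm()
for th in np.linspace(0,1.257,19)[1:]:
    a=-.838+th; dx=9*(np.sin(a)+np.sin(.838)); dz=9*(np.cos(a)-np.cos(.838))
    print(round(th,3),(M.T@[c*dx,sn*dx,dz]).round(2))
```

```text
[0.7 0.5 6.3] [ 0.   -0.12  0.04] 29.243196496085925 [0.50127859 0.15070984 0.15869837]
0.07 [ 0.    0.44 -0.45]
0.14 [ 0.    0.91 -0.87]
0.21 [ 0.    1.4  -1.26]
0.279 [ 0.    1.92 -1.61]
0.349 [ 0.    2.47 -1.92]
0.419 [ 0.    3.03 -2.19]
0.489 [ 0.    3.62 -2.43]
0.559 [ 0.    4.22 -2.62]
0.628 [ 0.    4.83 -2.77]
0.698 [ 0.    5.44 -2.88]
0.768 [ 0.    6.07 -2.94]
0.838 [ 0.    6.7  -2.96]
0.908 [ 0.    7.33 -2.94]
0.978 [ 0.    7.95 -2.87]
1.047 [ 0.    8.57 -2.76]
1.117 [ 0.    9.18 -2.61]
1.187 [ 0.    9.78 -2.41]
1.257 [ 0.   10.36 -2.17]
```

Emit:
apply_moves(
  moves=[
    [[0,0,0],[0,0.44,-0.55],1],
    [[0,0,0],[0,0.91,-1.0],1],
    [[0,0,0],[0,1.4,-1.4],1],
    [[0,0,0],[0,1.92,-1.75],1],
    [[0,0,0],[0,2.47,-2.05],1],
    [[0,0,0],[0,3.03,-2.3],1],
    [[0,0,0],[0,3.03,-2.3],1],
  ],
)

```text
time: 14.8
tool_pos: [0.5316, 0.1514, 0.1809]
tool_rot: [0.0, 0.699, 0.715, 0.001]
contact_force: [0.3, 1.6, 0.3]
gripper_width: 0.34
grasp_force: 60.7
```

Emit:
apply_moves(
  moves=[
    [[0,0,0],[0,0.59,-0.24],1],
    [[0,0,0],[0,1.19,-0.43],1],
    [[0,0,0],[0,1.8,-0.58],1],
    [[0,0,0],[0,2.41,-0.69],1],
    [[0,0,0],[0,3.04,-0.75],1],
    [[0,0,0],[0,3.67,-0.77],1],
    [[0,0,0],[0,3.67,-0.77],1],
    [[0,0,0],[0,4.3,-0.75],1],
    [[0,0,0],[0,4.92,-0.68],1],
    [[0,0,0],[0,5.54,-0.57],1],
    [[0,0,0],[0,6.15,-0.42],1],
    [[0,0,0],[0,6.75,-0.22],1],
    [[0,0,0],[0,7.33,0.02],1],
    [[0,0,0],[0,7.33,0.02],1],
    [[0,0,0],[0,7.33,0.02],1],
    [[0,0,0],[0,7.33,0.02],1],
  ],
)

```text
time: 16.4
tool_pos: [0.6048, 0.1531, 0.1807]
tool_rot: [0.001, 0.699, 0.715, 0.001]
contact_force: [2.7, 3.6, 5.0]
gripper_width: 0.34
grasp_force: 61.3
```

```bash
sed -i 's/f\.png/k.png/' e.py; python3 e.py; python3 -c "
from h import *
s=manip.state();print(s['contact_force'].round(1),s['gripper_width'],s['grasp_force'])"
```

```text
shift [ -0.08 -10.43   2.35] turn -0.0 yaw now 0.022 tilt [ 2.2e-03  6.0e-04 -1.0e+00] tcp [0.6048 0.1531 0.1807]
spot_point guide 0.87 [ 0.5718 -0.0337  0.0468]
spot_point guide 0.69 [0.5638 0.1497 0.0992]
spot_point bush 0.74 [ 0.577  -0.0322  0.1469]
spot_point knob 0.41 [0.5984 0.1527 0.1819]
spot_point crank_axis 0.77 [0.5667 0.1514 0.0992]
look_for knob 0.5 [0.5962 0.1647 0.1942]
sil 0.64 [242.09375 216.0625 ] 64 pred [[273.57944682 245.5582788 ]]
spot_point guide 0.87 [ 0.5704 -0.0366  0.0421]
spot_point guide 0.47 [ 0.5234  0.4076 -0.0015]
spot_point bush 0.93 [ 0.5738 -0.0295  0.1469]
spot_point crank_axis 0.63 [ 0.5716 -0.0352  0.0427]
spot_point crank_axis 0.61 [0.5685 0.1555 0.1017]
look_for knob 0.22 [ 0.574  -0.0303  0.1267]
[3.9 4.2 4.7] 0.34144814938073076 61.34149253368378
```

View pics/k.png

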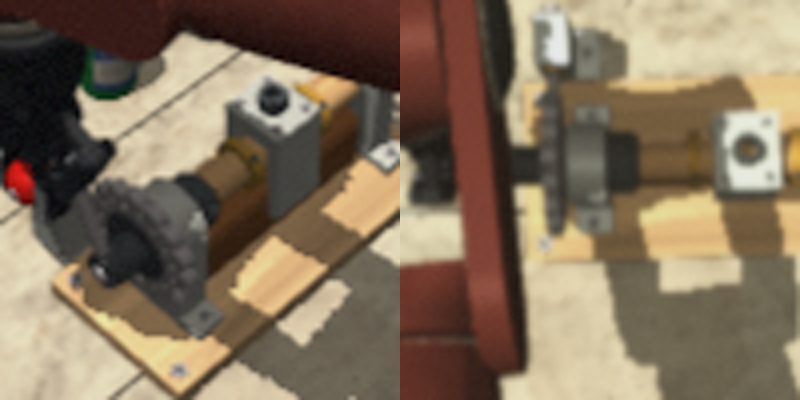

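The tool moved +103.5 mm in x and +22 mm in z, against an expected 103.6 and 21.7 for the third click. The knob is still gripped, and the guide is seated between the collars.

```bash
python3 -c "
from plant import manip
print(manip.job_done())"
```

```text
the job is handed in; nothing more can be done
None
```

I lowered the guide onto the rod between the collars and released it, then turned the crank to the third click. The arm is still gripping the red knob there. I've handed the job in without seeing a verdict. The last pictures suggest the guide's top leaned about 5 mm as the rod turned under it.

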